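Tip brass balls down a hand chute into a push-collar jar

TASK

Pick up the metal chute, rest its nose on the rim of the jar's sprung collar and press gently (never 15 N or more) to hold the shutter open while you tip the chute, so that all four brass balls run down into the jar. Then stand the empty chute upright in the middle of its cork mat and let go. Do not touch the balls or the jar with the hand, and leave the other things on the bench where they are.

Things in the scene. Friction and masses are not known exactly. Their poses are not given: they have to be found in the camera images.
- chute_grip (a point): Centre of the loose metal chute's upright wooden handle, 24 x 24 mm, 48 mm tall, which stands on a bridge over the channel (the bridge's top is 22 mm below this point; the balls run under it). Axes: x along the chute towards its open nose, y across, z up. The feet's undersides are 61 mm below this point, the chute's middle 8 mm behind it. Chute mass 140 to 260 g.
- chute_back (a point): Middle of the channel floor at the chute's closed back end (same axes). The channel is open-topped, straight, 150 mm long, 30 mm wide outside, 24 mm inside, walls 22 mm high. Its floor climbs 0.12 rad towards the nose while the chute stands level, so the balls, which roll easily, stay at the back until the nose is dipped by more than that.
- chute_nose (a point): The chute's nose: lower front edge of the runner, a bar 10 mm wide and 5 mm deep along the middle of the underside of the 3 mm thick channel floor, flush with the floor's front end and parallel to it. 67.2 mm ahead of chute_grip, 47.5 mm below it (same axes). The runner is what rests on a rim; it is straight for 44 mm behind the nose, then comes the front foot, about 9 mm deeper.
- stand: The jar's jack: fixed steel foot disc, 100 mm across, 12 mm thick; origin at the centre of its underside, on the jar's vertical axis. On it a clear jar (73 mm across, 86 mm tall with its dark lid) is wound up on a screw to a height that differs every time and is not measured. Over the lid, on the same axis, stands a round aluminium push collar that ends in an upward mouth.
- collar_lowest (a point): Fixed point on the jar's axis 155 mm above the work surface. The collar's top rim (54 mm across, mouth 46 mm, narrowing to a 33 mm neck) is 0 to 40 mm above it: find it by touch or sight. A sprung shutter closes the neck. Pressing the rim down opens it: it gives from 2 N, balls pass from about 10 mm down (6 N), the stop is at 15 mm (8 N). Let go, it springs shut.
- mat: Thin fixed cork mat, 200 x 110 x 4 mm, origin at the centre of its underside, x along its length. The chute stands on it at the start.
- bench_pin: Bystander: wooden V-shaped bench pin, 105 x 70 x 18 mm, lying loose.
- brass_ring: Bystander: small loose brass ring, 27 mm across, 6 mm high.
- pliers: Bystander: loose pliers with blue grips, 145 mm long, 12 mm high; origin at the pivot.
- bottle: Bystander: small green bottle, 32 mm across, 75 mm tall.
- tin: Bystander: round metal tin, 56 mm across, 45 mm tall.
- tool_jar: Bystander: clear jar, 64 mm across, 80 mm tall, with hand tools standing in it up to 180 mm.
- parts_tray: Bystander: orange open tray, 110 x 80 x 25 mm.
- ball0_center (a point): Centre of one of the four solid brass balls, 15 mm across, 15 g, loose in the back of the chute.
- ball1_center (a point): Centre of one of the four solid brass balls, 15 mm across, 15 g, loose in the back of the chute.
- ball2_center (a point): Centre of one of the four solid brass balls, 15 mm across, 15 g, loose in the back of the chute.
- ball3_center (a point): Centre of one of the four solid brass balls, 15 mm across, 15 g, loose in the back of the chute.
Mind the look-alikes: they are no part of the job. Of the things that look like the mat, take the one that is farthest to the robot's right at the start.

How it is judged:
By the outcome, as a careful person would: the job done as asked, in the order asked, and still so for the second after the job is handed in, with the robot touching nothing.
It also fails if it takes over 67 s, if anything falls off the work surface, if the arm or the gripper's body presses on something with over 40 N, if the wrist force passes 120 N, or if a joint passes its speed limit or range.

ROBOT

A 7-joint arm with a two-finger parallel gripper is mounted at the origin on the work surface. World frame = base frame: x ahead of the robot, y to its left, z up, the work surface at z = 0. Lengths are in m, angles in rad, forces in N, time in s.
With the tool pointing down it reaches from about 0.425 to 0.95 m from the base axis. Payload 4.7 kg.
Tool frame: the origin (TCP) lies at the very end of the fingers, on their centre line; the grasp point (between the pads) lies 19 mm behind it (arm.tcp_to_grasp is the distance from the TCP to the grasp point, in m); z points along the fingers, y is the direction in which the jaws open and shut (so a half turn about z gives the same grasp; the last joint's range is limited). The gripper opens to 87 mm and grips with 3 to 60 N. Pads are 19 mm wide; open, the fingers measure 117 mm over their backs; the gripper's body (75 mm by 190 mm) begins 51 mm behind the grasp point.
Start: joints at [1.108, 0.469, -0.049, 1.532, 0.024, 1.141, -0.082], TCP at [0.284, -0.612, 0.223] pointing down, gripper open.
Joint ranges: [-2.59, 2.59], [-0.33, 1.99], [-1.39, 1.29], [0.1, 2.45], [-1.04, 4.18], [0.21, 1.99], [-2.66, 2.66]. Speed limits (rad/s): [2.57, 2.57, 3.14, 3.14, 3.14, 3.14, 3.14].

INTERFACE

Orientations are given as a unit quaternion [w, x, y, z].
In Python, from station import get_obs, snapshot, get_calibration, arm gives the robot as it stands.
- The arm moves only by the tool play_rows, never from a script. Its argument "commands" is a list of rows, each a list of 7 numbers: the shift along the tool's x, y, z in units of 25 mm (1.0 is 25 mm), then the turn, a rotation vector about the tool's x, y, z in units of 5 degrees (1.0 is 5 degrees), then the closure, from 0 (fully open) to 1 (shut). A call has 1 to 5 rows; each row is the pose to reach, as a shift and turn from the pose commanded when the call began, along the tool's axes at that moment; what a row does not reach only later rows make up. A row lasts 1/12 s, in which the tool goes at most 41.7 mm and 7.16 degrees, less where a joint would pass 70% of its speed; a pose out of reach is approached as far as the arm can. A call with a gripper value outside its range is refused whole. The fingers move at their own pace and stop on an object; "grip_force" is the grip in N (left out, the last holds). Time passes only in rows, so rows that repeat a pose let the fingers close. It gives the time, the measured TCP pose, the force and the opening at its end, in the units of the state.
- get_obs(): the state, without advancing time (a new reading comes with each control period).
- snapshot(name): name is "scene" or "top" or "wrist"; returns the picture (480x640x3 uint8, red, green, blue); there is no depth.
- get_calibration(name): a dict with "camera_matrix" (3x3 intrinsics, pixels), "distortion" ([k1, k2, p1, p2, k3] as OpenCV has them; the pictures are not rectified), "R" (3x3) and "t" (3): a world point X has camera coordinates R X + t. Camera axes: x right, y down, z forward; pixel columns grow to the right and rows downward; lengths in m; the calibration is good to about 2 mm. A picture is of the moment at which its call begins: read the wrist's pose just before it. get_calibration takes no time and is no camera call; for the wrist camera it gives the pose at the moment of the call.
- arm.close_job(): hands the job in, once; it reports no verdict.
The state is a dict: "time_s": time; "joint_pos": joint angles; "qvel": joint speeds; "joint_efforts": joint torques, N m; "tcp_pos": TCP position; "tcp_rot": TCP orientation; "ft_force": force on the tool from outside, world axes, zero at the start; "torque": the same for the moment, N m; "opening": opening from 0.0 (shut) to 1.0 (fully open).
Only numpy, scipy, OpenCV 4.12 (cv2) and the standard library are available. Lean on these libraries where they do the work, as an engineer would, in place of code of your own. Each camera call takes 0.05 s, during which the arm holds its last target. There are 200 camera calls.

## Working session

There is one attempt and no reset: what is moved stays moved. The work goes in short steps, Python scripts to look and compute and a tool call to move; the robot and the scene stay as the last step left them, time stands still between calls to the robot, and variables do not carry over. Pictures are saved under pics/ and viewed, about 8 in all and at most 12, crops included, and the job is handed in when it is done.

Besides the shell and the picture viewer there is one more tool, called after "Emit:" as name(argument=value, ...), one argument or row to a line, values as JSON. play_rows: Moves the arm, as the interface text tells. Its arguments: {"type":"object","properties":{"commands":{"type":"array"},"grip_force":{"type":"number"}},"required":["commands"]}

```bash
mkdir -p pics; ls
python3 - <<'E'
from station import *
import cv2,numpy as np
a=snapshot("scene");b=snapshot("top")
cv2.imwrite("pics/scene.png",a[:,:,::-1]);cv2.imwrite("pics/top.png",b[:,:,::-1])
for n in("scene","top","wrist"):
    c=get_calibration(n);print(n,c)
o=get_obs();print(o)
E
```

```text
pics
scene {'camera_matrix': array([[521.09549169,   0.        , 323.9436189 ],
       [  0.        , 521.09549169, 246.42823913],
       [  0.        ,   0.        ,   1.        ]]), 'distortion': array([0.01512171, 0.        , 0.        , 0.        , 0.        ]), 'R': array([[ 0.83438942,  0.55115577,  0.00464967],
       [ 0.30869881, -0.46031422, -0.83235561],
       [-0.45661728,  0.69594406, -0.55422244]]), 't': array([-0.44666122, -0.01108791,  1.32488606])}
top {'camera_matrix': array([[485.8525324 ,   0.        , 318.27013349],
       [  0.        , 485.8525324 , 242.98454823],
       [  0.        ,   0.        ,   1.        ]]), 'distortion': array([0.01256557, 0.        , 0.        , 0.        , 0.        ]), 'R': array([[ 0.01609667, -0.99986942, -0.00142625],
       [-0.991291  , -0.01577208, -0.13074174],
       [ 0.13070218,  0.00351834, -0.99141543]]), 't': array([0.08698588, 0.50250325, 1.19002742])}
wrist {'camera_matrix': array([[377.88716762,   0.        , 315.98834335],
       [  0.        , 377.88716762, 237.65184268],
       [  0.        ,   0.        ,   1.  
[... 301 characters left out ...]
}
{'time_s': 0.1, 'joint_pos': array([ 1.10810338,  0.46936979, -0.04860227,  1.53354306,  0.02407867,
        1.14098098, -0.08227621]), 'qvel': array([-0.00018727, -0.0016416 , -0.0020886 , -0.00339142, -0.0011538 ,
       -0.00091953,  0.00025256]), 'joint_efforts': array([ 2.94710444e-04, -5.09169209e+01, -8.13006330e-02, -2.36826324e+01,
       -6.14636089e-02,  3.45150183e-02,  6.52451558e-05]), 'tcp_pos': array([ 0.28351741, -0.61199828,  0.22161161]), 'tcp_rot': array([-8.34315645e-04,  9.76564318e-01,  2.15224059e-01, -2.01802649e-04]), 'ft_force': array([ 0.17842029, -1.07954518,  0.47417356]), 'torque': array([-0.02743983, -0.01647019, -0.00272911]), 'opening': 0.9992264984300159}
```

View pics/scene.png

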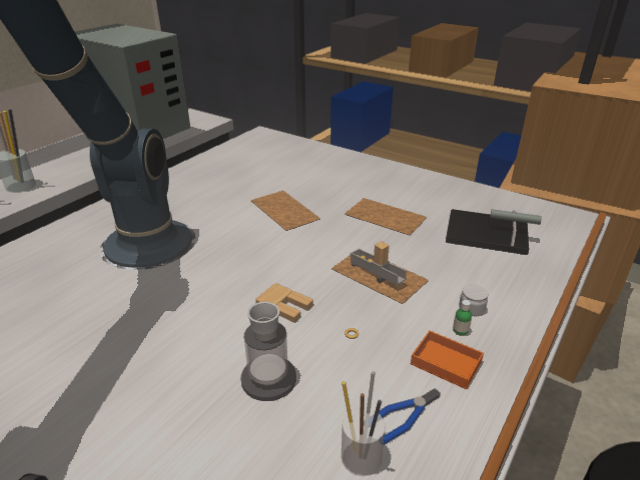

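View pics/top.png

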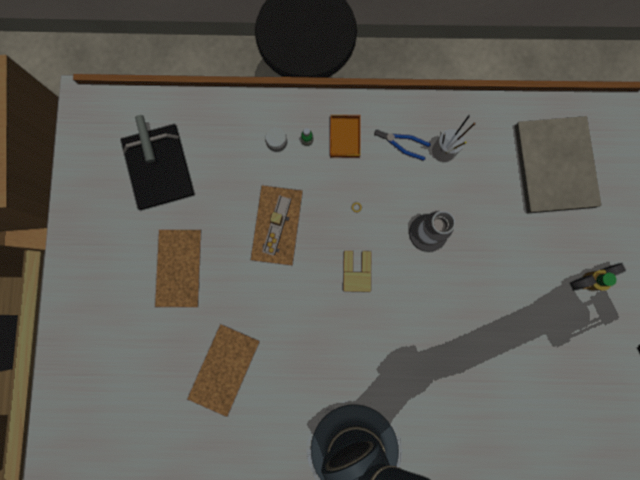

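Candidates for the mat in the top view are (277,225) with the chute on it, (178,268) and (224,370). The farthest right (−y) is (277,225). The stand is at about (430,230). Next I check both in enlarged crops.

Run:
```python
import cv2,numpy as np
a=cv2.imread("pics/scene.png");b=cv2.imread("pics/top.png")
def c(i,x,y):
    p=cv2.resize(i[y:y+75,x:x+100],None,fx=4,fy=4,interpolation=cv2.INTER_CUBIC)
    for k in range(0,100,20):cv2.putText(p,str(x+k),(k*4,10),0,.35,(0,255,255));cv2.line(p,(k*4,12),(k*4,18),(0,255,255))
    for k in range(10,75,10):cv2.putText(p,str(y+k),(0,k*4+4),0,.35,(0,255,255))
    return p
cv2.imwrite("pics/c1.png",np.vstack([np.hstack([c(b,228,188),c(b,385,195)]),np.hstack([c(a,330,230),c(a,220,300)])]))
```

```text
(no output)
```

View pics/c1.png

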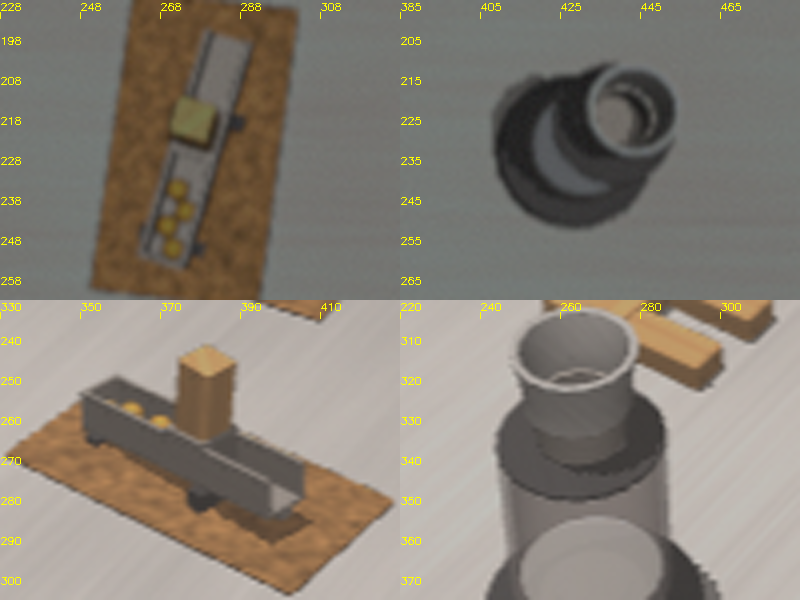

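```bash
cat > h.py <<'E'
import cv2,numpy as np
from station import get_obs,snapshot,get_calibration,arm
from scipy.spatial.transform import Rotation as Ro
def ray(n,u,v,c=None):
    c=c or get_calibration(n)
    p=cv2.undistortPoints(np.array([[[u,v]]],float),c['camera_matrix'],c['distortion'])[0,0]
    R=np.array(c['R']);return -R.T@c['t'], R.T@np.r_[p,1]
def atz(n,u,v,z,c=None):
    o,d=ray(n,u,v,c);return o+d*(z-o[2])/d[2]
def tri(*obs):
    A=[];b=[]
    for o in obs:
        o,d=ray(*o);d=d/np.linalg.norm(d);P=np.eye(3)-np.outer(d,d);A.append(P);b.append(P@o)
    return np.linalg.lstsq(np.vstack(A),np.hstack(b),rcond=None)[0]
def R0():
    w,x,y,z=get_obs()['tcp_rot'];return Ro.from_quat([x,y,z,w])
E
python3 - <<'E'
from h import *
np.set_printoptions(precision=4,suppress=True)
print("rim",tri(("top",442.75,222.5),("scene",264,313)))
print("disc",atz("top",427.5,232.5,.012))
print("grip",tri(("top",276.5,217.75),("scene",381.75,245.5)),atz("top",276.5,217.75,.089),atz("scene",381.75,245.5,.089))
n=atz("top",285.5,196.75,.047);b=atz("top",269.5,252.75,.029);print("nose,back",n,b,np.arctan2(*(n-b)[1::-1]),np.linalg.norm(n-b))
im=cv2.imread("pics/top.png");hsv=cv2.cvtColor(im,cv2.COLOR_BGR2HSV)
m=cv2.inRange(hsv,(5,90,40),(20,255,200));m[:, :240]=0;m[:,315:]=0;m[:175]=0;m[280:]=0
m=cv2.morphologyEx(m,cv2.MORPH_CLOSE,np.ones((25,25)))
c=max(cv2.findContours(m,0,2)[0],key=cv2.contourArea)
P=np.array([atz("top",*p[0],.004)[:2] for p in c],np.float32)*1000
r=cv2.minAreaRect(P);print("mat",r)
print(atz("scene",*[380,275],.004))
E
```

```text
rim [ 0.5371 -0.1865  0.1565]
disc [ 0.5354 -0.1847  0.012 ]
grip [0.556  0.1982 0.0853] [0.5536 0.1968 0.089 ] [0.5597 0.1948 0.089 ]
nose,back [0.6154 0.1794 0.047 ] [0.4748 0.2175 0.029 ] -0.2643431646053725 0.14674384869987603
mat ((551.2952880859375, 204.531494140625), (106.85403442382812, 196.52357482910156), 83.60964965820312)
[0.5588 0.1998 0.004 ]
```

Emit:
play_rows(
  commands=[
    [2,-2,-2.5,0,0,0,0],
    [4,-4,-3.2,0,0,0,0],
    [5,-5.2,-3.2,0,0,0,0],
    [5,-5.2,-3.2,0,0,0,0],
    [5,-5.2,-3.2,0,0,0,0],
  ],
)

```text
time_s: 0.52
tcp_pos: [0.3436, -0.4389, 0.3032]
tcp_rot: [-0.0, 0.976, 0.216, 0.0]
ft_force: [0.1, 0.7, -1.0]
opening: 0.997
```

Emit:
play_rows(
  commands=[
    [1,-1,0,0,0,0,0],
    [2,-2.1,0,0,0,0,0],
    [3,-3.2,0,0,0,0,0],
    [4,-4.2,0,0,0,0,0],
    [4.6,-4.9,0,0,0,0,0],
  ],
)

```text
time_s: 0.93
tcp_pos: [0.3965, -0.2784, 0.3025]
tcp_rot: [-0.001, 0.976, 0.217, 0.0]
ft_force: [0.7, 0.3, -0.2]
opening: 0.998
```

Emit:
play_rows(
  commands=[
    [1,-1,0,0,0,0,0],
    [2,-2.1,0,0,0,0,0],
    [3,-3.2,0,0,0,0,0],
    [4,-4.2,0,0,0,0,0],
    [4.6,-4.9,0,0,0,0,0],
  ],
)

```text
time_s: 1.35
tcp_pos: [0.4489, -0.119, 0.3025]
tcp_rot: [-0.0, 0.976, 0.217, 0.0]
ft_force: [0.4, -0.1, 0.8]
opening: 1.003
```

Emit:
play_rows(
  commands=[
    [1,-1,0,0,0,0,0],
    [2,-2.1,0,0,0,0,0],
    [3,-3.2,0,0,0,0,0],
    [4,-4.2,0,0,0,0,0],
    [4.6,-4.9,0,0,0,0,0],
  ],
)

```text
time_s: 1.77
tcp_pos: [0.5015, 0.0404, 0.3025]
tcp_rot: [-0.001, 0.976, 0.217, 0.0]
ft_force: [0.0, 0.6, 0.3]
opening: 0.998
```

Emit:
play_rows(
  commands=[
    [1,-1,0,0,0,-1,0],
    [2,-2,0,0,0,-2,0],
    [3,-3,0,0,0,-3,0],
    [3,-3,0,0,0,-4,0],
    [3,-3,0,0,0,-5,0],
  ],
)

```text
time_s: 2.18
tcp_pos: [0.5373, 0.139, 0.3019]
tcp_rot: [-0.001, 0.905, 0.426, -0.0]
ft_force: [0.0, 0.4, -1.3]
opening: 1.0
```

Emit:
play_rows(
  commands=[
    [0,0,0,0,0,-1,0],
    [0,0,0,0,0,-2,0],
    [0,0,0,0,0,-3,0],
    [0,0,0,0,0,-4,0],
    [0,0,0,0,0,-5,0],
  ],
)

```text
time_s: 2.6
tcp_pos: [0.5373, 0.1359, 0.3021]
tcp_rot: [-0.0, 0.793, 0.609, -0.0]
ft_force: [-0.2, 0.4, -0.4]
opening: 1.004
```

```bash
cat >> h.py <<'E'
def go(pos,yaw,tilt=0):
    """TCP target; chute heading yaw = tool y; nose-down tilt about chute y"""
    x=np.array([-np.sin(yaw),np.cos(yaw),0]);y=np.array([np.cos(yaw),np.sin(yaw),0]);z=np.array([0,0,-1.])
    Rt=Ro.from_rotvec(x*tilt)*Ro.from_matrix(np.c_[x,y,z]);o=get_obs();R=R0()
    d=R.inv().apply(np.array(pos)-o['tcp_pos'])/.025
    print("cmd",d.round(2),np.degrees((R.inv()*Rt).as_rotvec()).round(1)/5)
E
python3 - <<'E'
from h import *
c=get_calibration("wrist");i=snapshot("wrist");cv2.imwrite("pics/w1.png",i[:,:,::-1])
import pickle;pickle.dump(c,open("w1.pkl","wb"));go([.555,.1965,.2],-.264)
E
```

```text
cmd [2.53 0.07 4.08] [-0.02  0.    0.08]
```

View pics/w1.png

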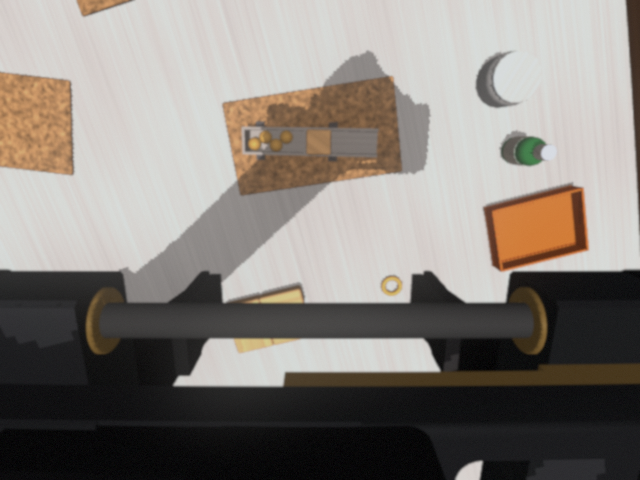

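The wrist view shows the handle top at (318,141), the nose end at (378,142), the back end at (243,141), and the mat corners at (222,102), (393,76), (402,170) and (241,195).

Run:
```python
from h import *
import pickle;c=pickle.load(open("w1.pkl","rb"))
f=lambda u,v,z:atz("wrist",u,v,z,c).round(4)
print("handle",f(318,141,.089));n=f(378,142.5,.047);b=f(243,141.5,.029);d=n-b;print(n,b,np.arctan2(d[1],d[0]),np.linalg.norm(d))
m=[f(*p,.004) for p in((222,102),(393,76),(402,170),(241,195))];print(m,np.mean(m,0))
d=m[1]-m[0];e=m[2]-m[3];print(np.arctan2(d[1],d[0]),np.arctan2(e[1],e[0]),np.linalg.norm(d),np.linalg.norm(e))
im=cv2.imread("pics/w1.png");hsv=cv2.cvtColor(im,cv2.COLOR_BGR2HSV)
M=cv2.inRange(hsv,(5,70,30),(22,255,255));M[:,:200]=0;M[:,430:]=0;M[:60]=0;M[215:]=0
M=cv2.morphologyEx(M,cv2.MORPH_CLOSE,np.ones((35,35)))
k=max(cv2.findContours(M,0,2)[0],key=cv2.contourArea)
print(cv2.minAreaRect(np.array([f(*p[0].astype(float),.004)[:2] for p in k],np.float32)*1000))
```

```text
handle [0.5552 0.201  0.089 ]
[0.617  0.1827 0.047 ] [0.4741 0.2217 0.029 ] -0.26642967955938346 0.1492159843984551
[array([0.4594, 0.2714, 0.004 ]), array([0.6561, 0.248 , 0.004 ]), array([0.6444, 0.1417, 0.004 ]), array([0.4478, 0.1627, 0.004 ])] [0.551925 0.20595  0.004   ]
-0.11840641098684343 -0.10641238518599211 0.19808697584647006 0.1977183855892011
((551.3251342773438, 205.82452392578125), (108.17597961425781, 197.7948455810547), 83.48757934570312)
```

Emit:
play_rows(
  commands=[
    [1.3,0,0,0,0,0,0.4],
    [2.6,0.05,1.5,0,0,0,0.4],
    [2.63,0.06,3,0,0,0,0.4],
    [2.63,0.06,4.5,0,0,0,0.4],
    [2.63,0.06,5.5,0,0,0,0.4],
  ],
)

```text
time_s: 3.07
tcp_pos: [0.5541, 0.1988, 0.1607]
tcp_rot: [-0.001, 0.794, 0.608, -0.003]
ft_force: [-0.0, -0.5, -0.8]
opening: 0.706
```

Emit:
play_rows(
  commands=[
    [0,0,0,0,0,0,0.4],
    [0,0,0,0,0,0,0.4],
    [0,0,0.5,0,0,0,0.4],
    [0,0,1.0,0,0,0,0.4],
    [0,0,1.0,0,0,0,0.4],
  ],
)

```text
time_s: 3.48
tcp_pos: [0.5557, 0.1983, 0.1388]
tcp_rot: [0.0, 0.794, 0.607, -0.001]
ft_force: [0.0, -1.1, -1.0]
opening: 0.604
```

Run:
```python
from h import *
c=get_calibration("wrist");i=snapshot("wrist");cv2.imwrite("pics/w2.png",i[:,:,::-1])
print(get_obs()['opening']);go([.5555,.199,.049],-.265)
```

```text
0.5997570212724235
cmd [ 0.01 -0.02  3.62] [-0.    0.02  0.  ]
```

View pics/w2.png

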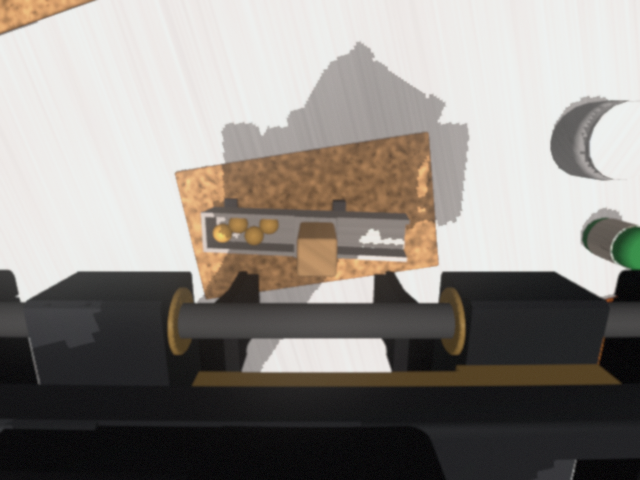

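Emit:
play_rows(
  commands=[
    [0,0,1,0,0,0,0.4],
    [0,0,2,0,0,0,0.4],
    [0,0,3,0,0,0,0.4],
    [0,0,3.6,0,0,0,0.4],
    [0,0,3.6,0,0,0,0.4],
  ],
  grip_force=55,
)

```text
time_s: 3.95
tcp_pos: [0.5546, 0.1979, 0.0475]
tcp_rot: [-0.001, 0.794, 0.608, -0.002]
ft_force: [-0.7, -0.5, 0.7]
opening: 0.601
```

Emit:
play_rows(
  commands=[
    [0,0,0,0,0,0,0.6],
    [0,0,0,0,0,0,1],
    [0,0,0,0,0,0,1],
    [0,0,0,0,0,0,1],
    [0,0,0,0,0,0,1],
  ],
)

```text
time_s: 4.37
tcp_pos: [0.5569, 0.1993, 0.0511]
tcp_rot: [0.0, 0.794, 0.608, 0.001]
ft_force: [0.3, -1.0, 0.1]
opening: 0.306
```

Emit:
play_rows(
  commands=[
    [0,0,0,0,0,0,1],
    [0,0,0,0,0,0,1],
    [0,0,0,0,0,0,1],
    [0,0,0,0,0,0,1],
    [0,0,0,0,0,0,1],
  ],
)

```text
time_s: 4.78
tcp_pos: [0.5566, 0.1993, 0.0509]
tcp_rot: [0.0, 0.794, 0.608, 0.0]
ft_force: [-1.5, 0.4, 6.1]
opening: 0.27
```

Run:
```python
from h import *
c=get_calibration("wrist");i=snapshot("wrist")
o=get_obs();print(o)
```

```text
{'time_s': 4.8333, 'joint_pos': array([ 0.026218  ,  0.61124181, -0.60166049,  1.86059029,  0.46480613,
        0.81220012, -1.08214322]), 'qvel': array([ 0.00122461, -0.00051004, -0.00133383,  0.00108138, -0.0007274 ,
        0.00040231,  0.00057812]), 'joint_efforts': array([-6.46535587e-02, -4.44603539e+01, -6.91207588e+00, -1.61359638e+01,
        7.81763083e-03, -4.66870917e-01, -1.33436231e-02]), 'tcp_pos': array([0.55663711, 0.19933135, 0.0509097 ]), 'tcp_rot': array([3.45482934e-04, 7.94114570e-01, 6.07767852e-01, 4.11013932e-04]), 'ft_force': array([-1.6377363 , -0.23011891,  5.47847024]), 'torque': array([-0.20318763,  0.1336516 ,  0.02076607]), 'opening': 0.2720896891181651}
```

Emit:
play_rows(
  commands=[
    [0,0,-0.3,0,0,0,1],
    [0,0,-0.8,0,0,0,1],
    [0,0,-1.5,-0.4,0,0,1],
    [0,0,-2.3,-0.8,0,0,1],
    [0,0,-3,-1.2,0,0,1],
  ],
)

```text
time_s: 5.25
tcp_pos: [0.5563, 0.1991, 0.1264]
tcp_rot: [0.042, 0.793, 0.607, 0.032]
ft_force: [0.8, 0.5, -2.5]
opening: 0.273
```

Emit:
play_rows(
  commands=[
    [0,0,-0.8,-0.4,0,0,1],
    [0,0,-1.6,-0.8,0,0,1],
    [0,0,-2.4,-0.8,0,0,1],
    [0,0,-3,-0.8,0,0,1],
    [0,0,-3.2,-0.8,0,0,1],
  ],
)

```text
time_s: 5.67
tcp_pos: [0.5486, 0.2024, 0.2079]
tcp_rot: [0.07, 0.791, 0.606, 0.055]
ft_force: [-0.3, -0.5, -2.2]
opening: 0.272
```

Emit:
play_rows(
  commands=[
    [0,0,-0.7,0,0,0,1],
    [0,0,-1.5,0,0,0,1],
    [0,0,-2.2,0,0,0,1],
    [0,0,-2.8,0,0,0,1],
    [0,0,-2.8,0,0,0,1],
  ],
)

```text
time_s: 6.08
tcp_pos: [0.5371, 0.2057, 0.2764]
tcp_rot: [0.07, 0.791, 0.605, 0.055]
ft_force: [0.4, -0.1, -2.2]
opening: 0.273
```

Run:
```python
from h import *
i=snapshot("wrist");cv2.imwrite("pics/w3.png",i[:,:,::-1])
for k in range(4):
    o=get_obs();print(o['ft_force'],o['tcp_pos']);snapshot("top")
psi=-1.05
ax=np.array([.536,-.186,0]);u=np.array([np.cos(psi),np.sin(psi),0])
go(ax-u*(.067+.025+.06)+[0,0,.28],psi,-.175)
```

```text
[ 0.03938028  0.08425378 -2.67789415] [0.53671979 0.20490755 0.27452566]
[ 0.16750362  0.27895567 -3.80736876] [0.53622033 0.20415984 0.273065  ]
[ 0.7865487  -0.30491134 -4.12639209] [0.53590327 0.20378485 0.27220357]
[-0.36181694  0.12381635 -3.69155844] [0.53582254 0.20367748 0.27185644]
cmd [-10.75  -0.16  -0.34] [-0.02 -1.54  8.86]
```

View pics/w3.png

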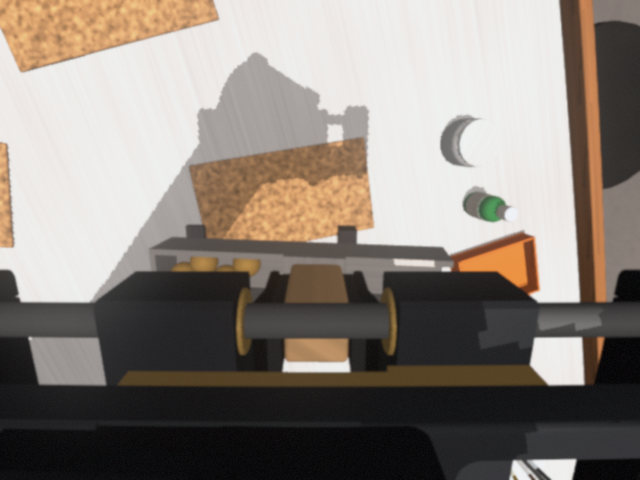

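Emit:
play_rows(
  commands=[
    [-0.3,0,0,0,0,0,1],
    [-0.9,0,-0.1,0,0,0,1],
    [-1.8,0,-0.2,0,0,0,1],
    [-2.8,0,-0.3,0,0,0,1],
    [-3.8,0,-0.3,0,0,0,1],
  ],
)

```text
time_s: 6.75
tcp_pos: [0.5097, 0.1119, 0.2805]
tcp_rot: [0.069, 0.791, 0.606, 0.053]
ft_force: [1.2, -0.6, -1.4]
opening: 0.271
```

Emit:
play_rows(
  commands=[
    [-1,0,0,0,0,0,1],
    [-2,0,0,0,0,0,1],
    [-3,0,0,0,0,0,1],
    [-4,0,0,0,0,0,1],
    [-4.8,-0.1,0,0,0,0,1],
  ],
)

```text
time_s: 7.17
tcp_pos: [0.4756, -0.0049, 0.2798]
tcp_rot: [0.069, 0.792, 0.605, 0.052]
ft_force: [0.8, -0.8, -3.3]
opening: 0.275
```

Emit:
play_rows(
  commands=[
    [-0.7,0,0,0,0,0,1],
    [-1.3,0,0,0,0,0,1],
    [-1.7,0,0,0,-0.07,0.4,1],
    [-2,0,0,0,-0.21,1.2,1],
    [-2.1,0,0,0,-0.35,2,1],
  ],
)

```text
time_s: 7.58
tcp_pos: [0.462, -0.0544, 0.2799]
tcp_rot: [0.074, 0.844, 0.53, 0.046]
ft_force: [0.5, 0.6, -2.1]
opening: 0.269
```

Emit:
play_rows(
  commands=[
    [0,0,0,0,-0.14,0.8,1],
    [0,0,0,0,-0.28,1.6,1],
    [0,0,0,0,-0.42,2.4,1],
    [0,0,0,0,-0.56,3.2,1],
    [0,0,0,0,-0.7,4,1],
  ],
)

```text
time_s: 8.0
tcp_pos: [0.4626, -0.0525, 0.28]
tcp_rot: [0.08, 0.923, 0.374, 0.033]
ft_force: [-0.8, -0.3, -2.4]
opening: 0.272
```

Emit:
play_rows(
  commands=[
    [0,0,0,0,-0.14,0.8,1],
    [0,0,0,0,-0.28,1.6,1],
    [0,0,0,0,-0.4,2.3,1],
    [0,0,0,0,-0.5,2.8,1],
    [0,0,0,0,-0.5,2.86,1],
  ],
)

```text
time_s: 8.42
tcp_pos: [0.463, -0.0523, 0.28]
tcp_rot: [0.084, 0.963, 0.256, 0.023]
ft_force: [0.4, -0.0, -3.5]
opening: 0.272
```

Run:
```python
from h import *
o=get_obs();print(o['tcp_pos'],o['ft_force'])
a=snapshot("scene")[200:360,180:393];b=snapshot("top")[150:310,350:563]
f=lambda p:cv2.resize(p,None,fx=1.87*1.5,fy=1.87*1.5,interpolation=cv2.INTER_CUBIC)
cv2.imwrite("pics/s4.png",np.vstack([f(a),f(b)])[:,:,::-1][:, :])
p=cv2.imread("pics/s4.png");cv2.imwrite("pics/s4.png",cv2.resize(np.hstack([p[:449],p[449:898]]),(800,300)))
psi=-1.05
ax=np.array([.536,-.186,0]);u=np.array([np.cos(psi),np.sin(psi),0])
go(ax-u*(.067+.025+.06)+[0,0,.28],psi,-.175)
```

```text
[ 0.462998   -0.05226464  0.28001568] [ 0.3951715  -0.04552018 -3.48671734]
cmd [-0.12  0.01  0.01] [-0.02 -0.    0.02]
```

View pics/s4.png

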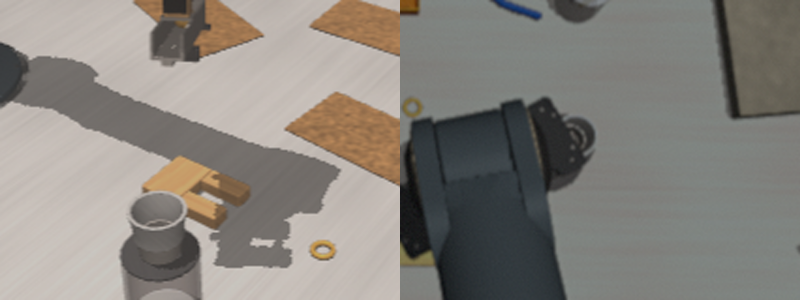

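```bash
cat >> h.py <<'E'
AX=np.array([.5362,-.1856]);PSI=-1.05
def nosego(inside,nz,t,psi=PSI):
    """nose edge 'inside' mm past rim mid-line (r=25), height nz"""
    u=np.array([np.cos(psi),np.sin(psi)]);n=AX-u*(.025-inside/1000)
    p=np.r_[n-u*(.0672*np.cos(t)-.0334*np.sin(t)),nz+.0672*np.sin(t)+.0334*np.cos(t)]
    print("tcp",p.round(4));go(p,psi,t)
def force(k=8):
    F=[]
    for _ in range(k): F.append(get_obs()['ft_force']);snapshot("wrist")
    o=get_obs();t=o['tcp_pos'];print("F",np.mean(F,0).round(2),"sd",np.std(F,0).round(2),"tcp",t.round(4),"t",o['time_s'])
    ty=R0().apply([0,1,0]);tl=np.arcsin(-ty[2]);u=ty[:2]/np.linalg.norm(ty[:2])
    n=t+np.r_[u*(.0672*np.cos(tl)-.0334*np.sin(tl)),-(.0672*np.sin(tl)+.0334*np.cos(tl))]
    print("tilt",tl.round(3),"nose",n.round(4),"inside",1000*(.025-np.dot(AX-n[:2],u)),"side",1000*np.cross(u,n[:2]-AX))
E
python3 -W ignore - <<'E'
from h import *
force(6);nosego(10,.185,.06)
E
```

```text
F [ 0.28 -0.05 -2.96] sd [0.37 0.24 0.31] tcp [ 0.4629 -0.0528  0.2805] t 8.8167
tilt -0.174 nose [ 0.4987 -0.1152  0.2593] inside -54.726280096348894 side 2.5444066818663402
tcp [ 0.4964 -0.1161  0.2224]
cmd [-0.1   2.42  2.79] [ 2.68 -0.02  0.  ]
```

Emit:
play_rows(
  commands=[
    [0,0.3,0.3,0.3,0,0,1],
    [-0.05,0.7,0.8,0.7,0,0,1],
    [-0.1,1.2,1.3,1.2,0,0,1],
    [-0.1,1.7,1.9,1.7,0,0,1],
    [-0.1,2.1,2.4,2.2,0,0,1],
  ],
)

```text
time_s: 9.23
tcp_pos: [0.4922, -0.1091, 0.2301]
tcp_rot: [-0.009, 0.966, 0.258, -0.002]
ft_force: [-0.3, -0.1, -2.8]
opening: 0.267
```

```bash
python3 -W ignore - <<'E'
from h import *
force(4);nosego(10,.180,.06)
a=snapshot("scene")[200:350,180:380]
cv2.imwrite("pics/s5.png",cv2.resize(a[:,:,::-1],None,fx=4,fy=4,interpolation=cv2.INTER_CUBIC))
E
```

```text
F [ 0.03 -0.61 -3.49] sd [1.09 1.72 0.59] tcp [ 0.4917 -0.1082  0.2301] t 9.4333
tilt 0.019 nose [ 0.5248 -0.1659  0.1954] inside 2.2690449685661593 side -0.07901100123270874
tcp [ 0.4964 -0.1161  0.2174]
cmd [0.   0.38 0.5 ] [ 0.48 -0.   -0.  ]
```

View pics/s5.png

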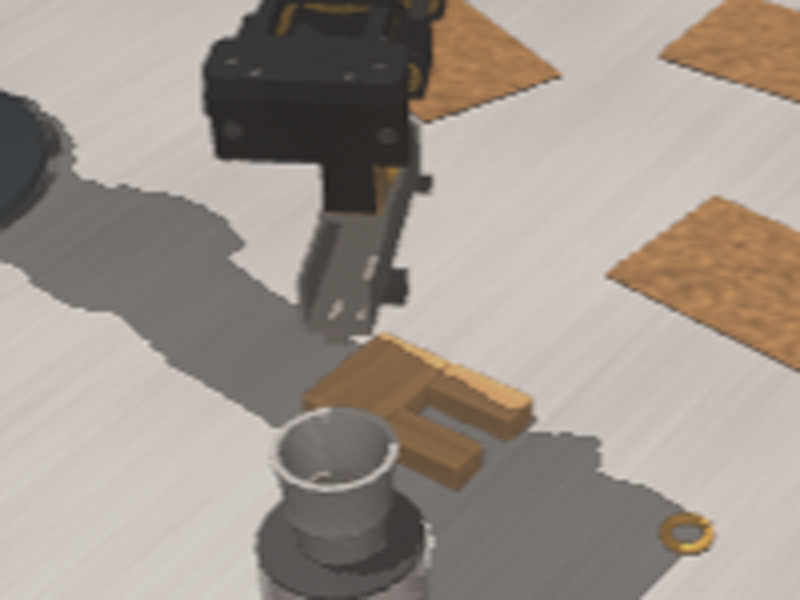

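Emit:
play_rows(
  commands=[
    [0,0.1,0.15,0.1,0,0,1],
    [0,0.2,0.3,0.2,0,0,1],
    [0,0.3,0.5,0.35,0,0,1],
    [0,0.38,0.65,0.48,0,0,1],
    [0,0.38,0.7,0.48,0,0,1],
  ],
)

```text
time_s: 9.9
tcp_pos: [0.4962, -0.1168, 0.2119]
tcp_rot: [-0.029, 0.966, 0.257, -0.008]
ft_force: [0.5, 0.6, -2.6]
opening: 0.27
```

```bash
python3 -W ignore - <<'E'
from h import *
c=get_calibration("scene")
p=lambda *X:cv2.projectPoints(np.array([X],float),cv2.Rodrigues(c['R'])[0],c['t'],c['camera_matrix'],c['distortion'])[0].ravel()
q=p(.5248,-.1659,.1954);print("nose px crop",(q-[180,200])*4, (p(.5362,-.1856,.1565)-[180,200])*4)
force(8);nosego(10,.160,.06)
E
```

```text
nose px crop [335.44724395 342.15526295] [332.45949007 450.2121271 ]
F [ 0.04  0.29 -2.8 ] sd [0.38 0.34 0.31] tcp [ 0.4964 -0.1155  0.2131] t 10.3
tilt 0.059 nose [ 0.5289 -0.172   0.1758] inside 9.549395683064281 side 0.46039100248728304
tcp [ 0.4964 -0.1161  0.1974]
cmd [-0.02  0.06  0.63] [ 0.   -0.02  0.02]
```

Emit:
play_rows(
  commands=[
    [0,0,0.15,0,0,0,1],
    [0,0.03,0.3,0,0,0,1],
    [0,0.06,0.45,0,0,0,1],
    [0,0.06,0.6,0,0,0,1],
    [0,0.06,0.6,0,0,0,1],
  ],
)

```text
time_s: 10.72
tcp_pos: [0.4966, -0.1164, 0.1972]
tcp_rot: [-0.029, 0.966, 0.258, -0.007]
ft_force: [1.1, -0.3, -0.0]
opening: 0.269
```

Emit:
play_rows(
  commands=[
    [0,0,0.05,0,0,0,1],
    [0,0,0.1,0,0,0,1],
    [0,0,0.15,0,0,0,1],
    [0,0,0.2,0,0,0,1],
    [0,0,0.2,0,0,0,1],
  ],
)

```text
time_s: 11.13
tcp_pos: [0.4967, -0.1163, 0.1929]
tcp_rot: [-0.029, 0.966, 0.258, -0.007]
ft_force: [-0.5, -1.2, 1.0]
opening: 0.274
```

```bash
python3 -W ignore - <<'E'
from h import *
force(8)
E
```

```text
F [-0.6  -1.14  1.1 ] sd [0.36 0.57 0.46] tcp [ 0.4967 -0.1163  0.1929] t 11.5333
tilt 0.059 nose [ 0.5291 -0.1727  0.1556] inside 10.286945222382885 side 0.26989953921234977
```

Emit:
play_rows(
  commands=[
    [0,0,0.06,0,0,0,1],
    [0,0,0.12,0,0,0,1],
    [0,0,0.18,0,0,0,1],
    [0,0,0.24,0,0,0,1],
    [0,0,0.28,0,0,0,1],
  ],
)

```text
time_s: 11.95
tcp_pos: [0.4967, -0.1161, 0.1859]
tcp_rot: [-0.028, 0.966, 0.258, -0.007]
ft_force: [-0.4, -2.0, 3.6]
opening: 0.271
```

```bash
python3 -W ignore - <<'E'
from h import *
force(8)
a=snapshot("scene")[230:380,180:380]
cv2.imwrite("pics/s6.png",cv2.resize(a[:,:,::-1],None,fx=4,fy=4,interpolation=cv2.INTER_CUBIC))
E
```

```text
F [-0.26 -2.86  3.89] sd [0.28 0.84 0.4 ] tcp [ 0.4966 -0.116   0.186 ] t 12.35
tilt 0.059 nose [ 0.5291 -0.1724  0.1487] inside 10.028722560904916 side 0.35533773386574663
```

View pics/s6.png

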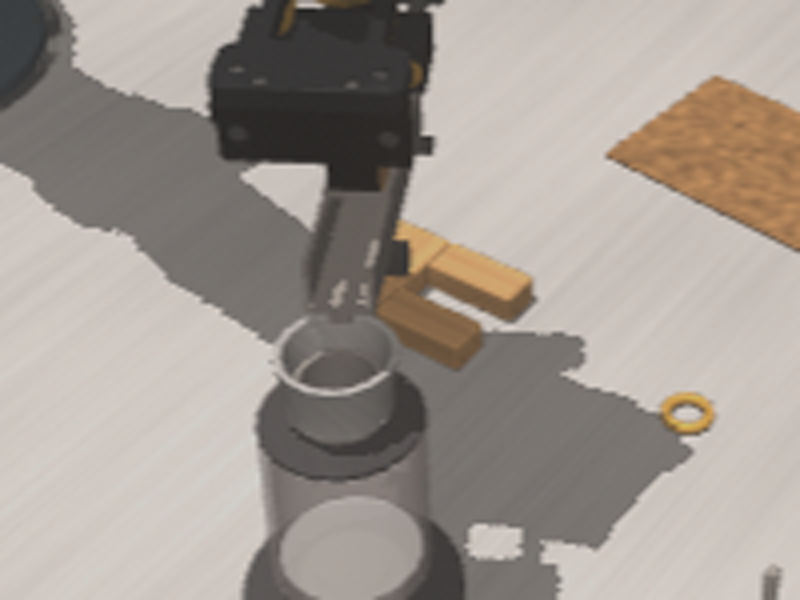

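```bash
python3 -W ignore - <<'E'
from h import *
nosego(10,.1472,.165);nosego(10,.1463,.27)
E
```

```text
tcp [ 0.4985 -0.1198  0.1912]
cmd [-0.01  0.16 -0.22] [ 1.22 -0.02  0.  ]
tcp [ 0.5009 -0.1241  0.1964]
cmd [-0.01  0.34 -0.44] [ 2.42 -0.02  0.  ]
```

Emit:
play_rows(
  commands=[
    [0,0.03,-0.04,0.25,0,0,1],
    [0,0.06,-0.09,0.5,0,0,1],
    [0,0.1,-0.14,0.8,0,0,1],
    [0,0.13,-0.19,1.05,0,0,1],
    [0,0.16,-0.22,1.22,0,0,1],
  ],
)

```text
time_s: 12.82
tcp_pos: [0.4986, -0.1189, 0.1911]
tcp_rot: [-0.082, 0.963, 0.257, -0.021]
ft_force: [-0.2, 0.1, 3.7]
opening: 0.272
```

```bash
python3 -W ignore - <<'E'
from h import *
force(4);nosego(10,.1463,.27)
E
```

```text
F [0.19 0.57 4.23] sd [0.35 0.36 0.38] tcp [ 0.4986 -0.1189  0.1909] t 13.0167
tilt 0.167 nose [ 0.5289 -0.1715  0.1468] inside 9.160231443765365 side 0.6482407179192644
tcp [ 0.5009 -0.1241  0.1964]
cmd [-0.02  0.19 -0.25] [ 1.18 -0.02  0.02]
```

Emit:
play_rows(
  commands=[
    [0,0.04,-0.05,0.25,0,0,1],
    [0,0.08,-0.1,0.5,0,0,1],
    [0,0.12,-0.15,0.75,0,0,1],
    [0,0.15,-0.2,1,0,0,1],
    [0,0.18,-0.24,1.18,0,0,1],
  ],
)

```text
time_s: 13.43
tcp_pos: [0.5011, -0.1235, 0.1962]
tcp_rot: [-0.132, 0.957, 0.255, -0.035]
ft_force: [-0.9, 3.8, 3.6]
opening: 0.273
```

```bash
python3 -W ignore - <<'E'
from h import *
force(8)
i=snapshot("wrist")
a=snapshot("scene")[230:380,180:380]
f=lambda p:cv2.resize(p,(400,300),interpolation=cv2.INTER_CUBIC)
cv2.imwrite("pics/s7.png",np.hstack([f(a),f(i)])[:,:,::-1])
force(1)
E
```

```text
F [-0.16  1.86  4.05] sd [0.68 0.85 0.4 ] tcp [ 0.5012 -0.1242  0.1963] t 13.8333
tilt 0.268 nose [ 0.5291 -0.1727  0.1463] inside 10.30147339940097 side 0.28525021537174033
F [1.39 1.64 4.02] sd [0. 0. 0.] tcp [ 0.5012 -0.1242  0.1964] t 13.9833
tilt 0.268 nose [ 0.5291 -0.1727  0.1463] inside 10.278419288577146 side 0.2927304774756204
```

View pics/s7.png

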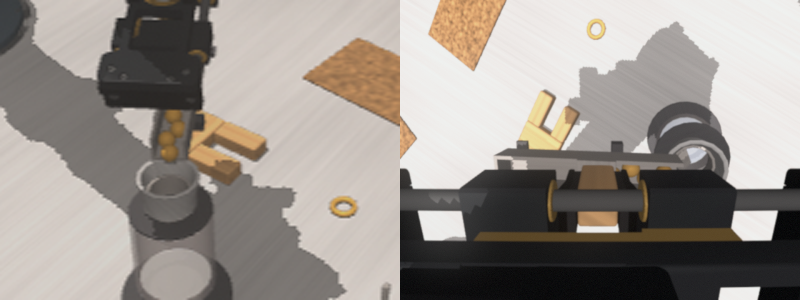

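Four balls are on their way down the channel, near (170,130) in the left panel. I'll track the brass pixels numerically from here.

```bash
cat >> h.py <<'E'
def brass(a):
    h=cv2.cvtColor(a[230:380,180:380],cv2.COLOR_RGB2HSV);m=cv2.inRange(h,(10,110,60),(28,255,255))
    m[:,:70]=0;m[:,95:]=0;m[:45]=0
    ys,xs=np.nonzero(m);return len(ys),(ys.min(),ys.max(),xs.min(),xs.max()) if len(ys) else 0
E
python3 -W ignore - <<'E'
from h import *
for k in range(5):
    a=snapshot("scene");print(brass(a))
cv2.imwrite("pics/s8raw.png",a[:,:,::-1])
force(6)
E
```

```text
(159, (np.int64(64), np.int64(88), np.int64(78), np.int64(94)))
(108, (np.int64(70), np.int64(89), np.int64(79), np.int64(94)))
(56, (np.int64(77), np.int64(85), np.int64(79), np.int64(94)))
(6, (np.int64(77), np.int64(97), np.int64(81), np.int64(94)))
(2, (np.int64(77), np.int64(78), np.int64(94), np.int64(94)))
F [-1.27  2.5   4.82] sd [0.54 0.45 0.17] tcp [ 0.5008 -0.1236  0.1962] t 14.5333
tilt 0.27 nose [ 0.5287 -0.172   0.1461] inside 9.454124679024686 side 0.23497430366383432
```

```bash
python3 -W ignore - <<'E'
from h import *
a=snapshot("scene");print(brass(a))
i=snapshot("wrist")
f=lambda p:cv2.resize(p,(400,300),interpolation=cv2.INTER_CUBIC)
cv2.imwrite("pics/s8.png",np.vstack([np.hstack([f(a[265:400,180:360]),f(a)]),np.hstack([f(i[200:320,400:560]),f(snapshot('top'))])])[:,:,::-1])
force(1)
E
```

```text
(2, (np.int64(77), np.int64(78), np.int64(94), np.int64(94)))
F [-1.72  2.37  5.34] sd [0. 0. 0.] tcp [ 0.501  -0.1239  0.1962] t 14.7333
tilt 0.269 nose [ 0.5289 -0.1724  0.1461] inside 9.913505149193762 side 0.26474488501891313
```

View pics/s8.png

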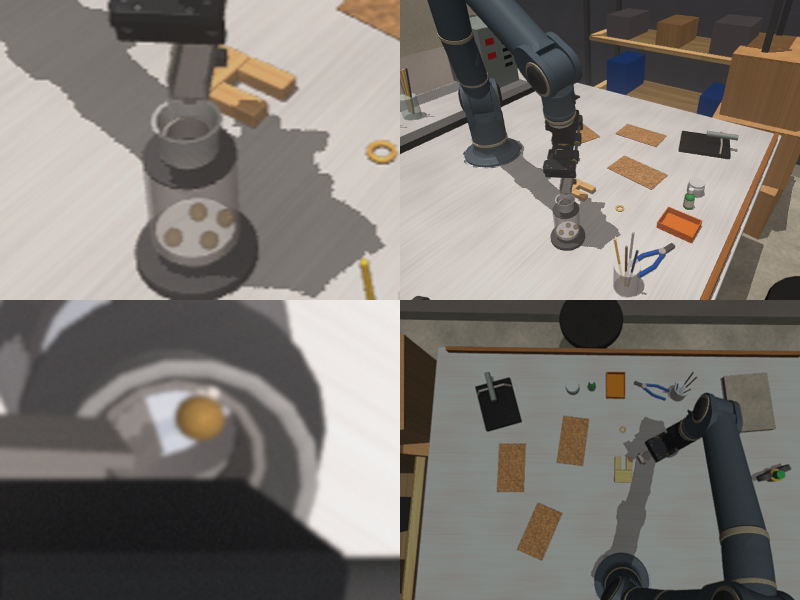

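```bash
python3 -W ignore - <<'E'
from h import *
go([.501,-.1239,.28],PSI,.268)
go([.47,-.06,.28],PSI,0)
E
```

```text
cmd [ 0.   -0.89 -3.23] [-0.02 -0.    0.02]
cmd [ 0.2  -3.63 -2.48] [-3.08 -0.    0.02]
```

Emit:
play_rows(
  commands=[
    [0,-0.07,-0.25,0,0,0,1],
    [0,-0.21,-0.75,0,0,0,1],
    [0,-0.42,-1.5,0,0,0,1],
    [0,-0.65,-2.35,0,0,0,1],
    [0,-0.89,-3.23,0,0,0,1],
  ],
)

```text
time_s: 15.15
tcp_pos: [0.5006, -0.1257, 0.2796]
tcp_rot: [-0.129, 0.958, 0.255, -0.035]
ft_force: [1.1, 1.2, -3.0]
opening: 0.271
```

Emit:
play_rows(
  commands=[
    [0.04,-0.55,0.15,-0.6,0,0,1],
    [0.08,-1.1,0.3,-1.2,0,0,1],
    [0.12,-1.65,0.45,-1.8,0,0,1],
    [0.16,-2.2,0.6,-2.5,0,0,1],
    [0.2,-2.74,0.75,-3.07,0,0,1],
  ],
)

```text
time_s: 15.57
tcp_pos: [0.4695, -0.0606, 0.2797]
tcp_rot: [0.001, 0.966, 0.257, 0.001]
ft_force: [0.4, 0.5, -2.3]
opening: 0.27
```

```bash
python3 -W ignore - <<'E'
from h import *
force(3)
go([.5593,.2046,.12],-.112)
go([.5593,.2046,.28],PSI)
E
```

```text
F [-0.87  1.52 -2.4 ] sd [1.95 2.03 0.35] tcp [ 0.4692 -0.0592  0.28  ] t 15.7167
tilt -0.001 nose [ 0.5029 -0.1174  0.2467] inside -50.696051453301884 side 5.3510147992577135
cmd [ 8.4  -7.33  6.4 ] [  0.   -0.  -10.7]
cmd [ 8.4  -7.33 -0.  ] [ 0.   -0.    0.04]
```

Emit:
play_rows(
  commands=[
    [0.4,-0.35,0,0,0,0,1],
    [1.2,-1.05,0,0,0,0,1],
    [2.2,-1.9,0,0,0,0,1],
    [3.2,-2.8,0,0,0,0,1],
    [4.2,-3.67,0,0,0,0,1],
  ],
)

```text
time_s: 16.13
tcp_pos: [0.5166, 0.0709, 0.2797]
tcp_rot: [-0.0, 0.967, 0.256, 0.0]
ft_force: [0.4, -0.3, -2.9]
opening: 0.273
```

Emit:
play_rows(
  commands=[
    [1,-0.9,0,0,0,0,1],
    [2,-1.8,0,0,0,0,1],
    [3,-2.6,0,0,0,0,1],
    [3.8,-3.3,0,0,0,0,1],
    [4.2,-3.66,0,0,0,0,1],
  ],
)

```text
time_s: 16.55
tcp_pos: [0.5623, 0.2056, 0.2794]
tcp_rot: [-0.002, 0.966, 0.258, 0.0]
ft_force: [-0.3, 0.2, -1.9]
opening: 0.274
```

Emit:
play_rows(
  commands=[
    [0,0,0,0,0,-1,1],
    [0,0,0,0,0,-2,1],
    [0,0,0,0,0,-3,1],
    [0,0,0,0,0,-4.2,1],
    [0,0,0,0,0,-5.4,1],
  ],
)

```text
time_s: 16.97
tcp_pos: [0.5619, 0.201, 0.2796]
tcp_rot: [-0.0, 0.879, 0.477, -0.0]
ft_force: [0.2, -0.4, -1.5]
opening: 0.268
```

Emit:
play_rows(
  commands=[
    [0,0,0.4,0,0,-1.2,1],
    [0,0,1.2,0,0,-2.4,1],
    [0,0,2.2,0,0,-3.6,1],
    [0,0,3.2,0,0,-4.6,1],
    [0,0,3.6,0,0,-5.3,1],
  ],
)

```text
time_s: 17.38
tcp_pos: [0.5603, 0.1996, 0.1861]
tcp_rot: [-0.001, 0.746, 0.665, -0.003]
ft_force: [-0.2, -0.3, -2.7]
opening: 0.274
```

Emit:
play_rows(
  commands=[
    [0,0,0.8,0,0,0,1],
    [0,0,1.6,0,0,0,1],
    [0,0,2.4,0,0,0,1],
    [0,0,2.8,0,0,0,1],
    [0,0,2.8,0,0,0,1],
  ],
)

```text
time_s: 17.8
tcp_pos: [0.5601, 0.2008, 0.1174]
tcp_rot: [-0.001, 0.747, 0.664, -0.002]
ft_force: [0.4, 0.5, -1.6]
opening: 0.27
```

```bash
python3 -W ignore - <<'E'
from h import *
force(6)
go([.5593,.2046,.056],-.112)
i=snapshot("wrist");cv2.imwrite("pics/w9.png",i[:,:,::-1])
E
```

```text
F [ 0.24  0.05 -1.95] sd [0.4  0.37 0.25] tcp [0.5617 0.204  0.1219] t 18.1
tilt -0.002 nose [0.6286 0.1962 0.0886] inside 72.6680230405036 side 389.9244872483044
cmd [ 0.01 -0.11  2.63] [ 0.02 -0.02 -0.04]
```

Emit:
play_rows(
  commands=[
    [0,-0.05,0.6,0,0,0,1],
    [0,-0.1,1.2,0,0,0,1],
    [0,-0.11,1.8,0,0,0,1],
    [0,-0.11,2.3,0,0,0,1],
    [0,-0.11,2.55,0,0,0,1],
  ],
)

```text
time_s: 18.57
tcp_pos: [0.5577, 0.2036, 0.0556]
tcp_rot: [-0.001, 0.747, 0.665, -0.0]
ft_force: [-0.5, 0.1, -2.1]
opening: 0.272
```

Emit:
play_rows(
  commands=[
    [0,0,0.05,0,0,0,1],
    [0,0,0.1,0,0,0,1],
    [0,0,0.15,0,0,0,1],
    [0,0,0.2,0,0,0,1],
    [0,0,0.22,0,0,0,1],
  ],
)

```text
time_s: 18.98
tcp_pos: [0.5585, 0.2042, 0.0518]
tcp_rot: [-0.0, 0.747, 0.665, 0.001]
ft_force: [-0.5, 0.4, -1.7]
opening: 0.264
```

```bash
python3 -W ignore - <<'E'
from h import *
force(6)
go([.5593,.2046,.0505],-.112)
E
```

```text
F [-0.61  0.25 -2.01] sd [0.4  0.63 0.39] tcp [0.5583 0.2041 0.0515] t 19.2833
tilt -0.0 nose [0.625  0.1964 0.0181] inside 69.22485160231321 side 389.66448454745534
cmd [0.02 0.04 0.04] [ 0.   -0.02 -0.04]
```

Not touching yet, so I go 1 mm further down and then open gently.

Emit:
play_rows(
  commands=[
    [0,0.02,0.01,0,0,0,1],
    [0,0.04,0.02,0,0,0,1],
    [0,0.04,0.03,0,0,0,1],
    [0,0.04,0.04,0,0,0,1],
    [0,0.04,0.04,0,0,0,1],
  ],
)

```text
time_s: 19.7
tcp_pos: [0.559, 0.2041, 0.051]
tcp_rot: [-0.0, 0.747, 0.665, 0.0]
ft_force: [-3.7, -1.5, 4.3]
opening: 0.267
```

```bash
python3 -W ignore - <<'E'
from h import *
force(8)
E
```

```text
F [-3.05 -1.13  5.24] sd [0.32 0.43 0.49] tcp [0.559  0.2041 0.0509] t 20.1
tilt -0.0 nose [0.6258 0.1964 0.0176] inside 70.00344916932127 side 389.72596915225995
```

Emit:
play_rows(
  commands=[
    [0,0,0,0,0,0,0.7],
    [0,0,0,0,0,0,0.65],
    [0,0,0,0,0,0,0.55],
    [0,0,0,0,0,0,0.45],
    [0,0,0,0,0,0,0.4],
  ],
)

```text
time_s: 20.52
tcp_pos: [0.5593, 0.204, 0.0502]
tcp_rot: [-0.0, 0.747, 0.665, 0.001]
ft_force: [0.2, -0.2, -0.0]
opening: 0.496
```

Emit:
play_rows(
  commands=[
    [0,0,0,0,0,0,0.4],
    [0,0,-0.2,0,0,0,0.4],
    [0,0,-0.6,0,0,0,0.4],
    [0,0,-1.2,0,0,0,0.4],
    [0,0,-2,0,0,0,0.4],
  ],
)

```text
time_s: 20.93
tcp_pos: [0.5586, 0.2038, 0.1011]
tcp_rot: [-0.001, 0.747, 0.665, -0.0]
ft_force: [-0.2, -0.0, 0.0]
opening: 0.598
```

Emit:
play_rows(
  commands=[
    [-0.5,0,-1.2,0,0,0,0.4],
    [-1,0,-2.4,0,0,0,0.4],
    [-1.5,0,-3.6,0,0,0,0.4],
    [-2,0,-4.8,0,0,0,0.4],
    [-2.5,0,-6,0,0,0,0.4],
  ],
)

```text
time_s: 21.35
tcp_pos: [0.5516, 0.1415, 0.2534]
tcp_rot: [0.0, 0.746, 0.665, 0.001]
ft_force: [1.3, -0.5, 0.3]
opening: 0.604
```

Emit:
play_rows(
  commands=[
    [-0.5,0,-0.5,0,0,0,0.4],
    [-0.8,0,-1,0,0,0,0.4],
    [-0.8,0,-1,0,0,0,0.4],
    [-0.8,0,-1,0,0,0,0.4],
    [-0.8,0,-1,0,0,0,0.4],
  ],
)

```text
time_s: 21.77
tcp_pos: [0.5488, 0.1222, 0.2744]
tcp_rot: [-0.001, 0.746, 0.666, 0.0]
ft_force: [0.0, 0.8, -0.3]
opening: 0.599
```

```bash
python3 -W ignore - <<'E'
from h import *
import pickle
c=get_calibration("wrist");i=snapshot("wrist");a=snapshot("scene");pickle.dump(c,open("w10.pkl","wb"))
f=lambda p:cv2.resize(p,(400,300),interpolation=cv2.INTER_CUBIC)
cv2.imwrite("pics/w10.png",np.vstack([i[:330,:,::-1],np.hstack([cv2.resize(a[y:y+126,x:x+160,::-1],(320,252),interpolation=cv2.INTER_CUBIC) for x,y in((300,215),(190,275))])]))
print(get_obs()['time_s'])
E
```

```text
21.8667
```

View pics/w10.png

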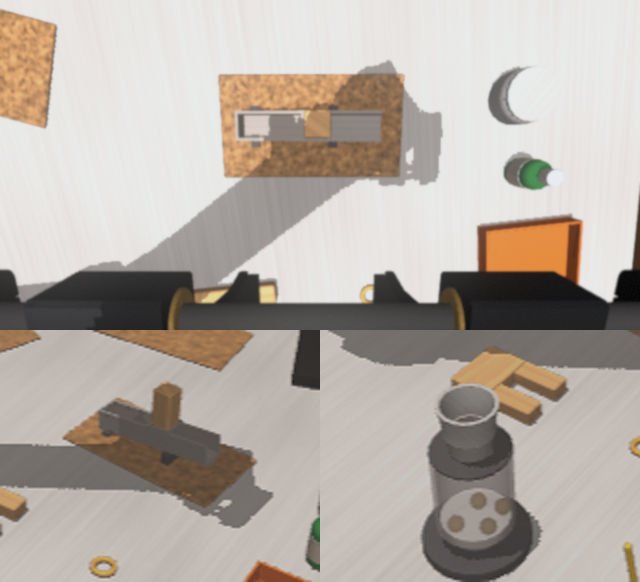

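The chute stands upright and empty on the mat. Its centre is at about (309,126) px against the mat centre at (311,126) px, so within a few mm. All four balls are in the jar.

```bash
python3 -c "
from station import arm
print(arm.close_job())"
```

```text
the job is handed in; nothing more can be done
None
```

The job is handed in at about 22 s of the 67 s allowed. All four balls are in the jar and the empty chute stands upright in the middle of its mat.

- **Pouring:** I gripped the chute by its handle and rested the nose about 10 mm inside the rim's mid-line. I pressed with about 7 N (roughly 12–13 mm down, as estimated from the spring rates given). I then tipped the chute to 0.27 rad in two steps while holding that press. The measured press stayed near 7 N throughout, well under 15 N.
- **Placing:** I set the chute down with about 7 N of contact at the same height it was picked up from, aligned it with the mat, opened the fingers and backed away.
- **Last checks:** The final pictures show four balls in the jar and the chute on its feet, with its centre within a few mm of the mat's centre. The bench pin, ring, bottle, tin and tray look undisturbed. The pliers and tool jar were last seen in place just after the pour. The force reading fell back to about zero after letting go.
- **Disagreement:** Sight put the collar rim at 156.5 mm and touch put it at about 160 mm. I went by the force, and the pour worked.

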